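# Ease off the fruit press: pawl up, wheel back, pawl set again

### The arm

A 6-joint arm with a two-finger parallel gripper is mounted at the origin on the work surface. World frame = base frame: x ahead of the robot, y to its left, z up, the work surface at z = 0. Lengths are in m, angles in rad, forces in N, time in s.
With the tool pointing down it reaches from about 0.3 to 0.875 m from the base axis. Payload 4.2 kg.
Tool frame: the origin (TCP) lies on the centre line of the jaws, within the pads' length; the fingertips stand 25 mm ahead of it and the grasp point (between the pads) lies 6 mm ahead of it; y points along the fingers, x is the direction in which the jaws open and shut, and the axes are right-handed (so a half turn about y gives the same grasp; the last joint's range is limited). The gripper opens to 85 mm and grips with 20 to 120 N. Pads are 22 mm wide; open, the fingers measure 114 mm over their backs; the gripper's body (76 mm by 85 mm) begins 54 mm behind the grasp point. The pads swing forward as they close: fully open they stand 13 mm farther back than shut.
Start: joints at [1.099, 0.32, 1.565, -0, 1.257, -0.02], TCP at [0.251, 0.517, 0.22] pointing down, gripper open.
Joint ranges: [-3.11, 3.11], [-0.84, 2.01], [0.21, 2.61], [-1.34, 4.49], [0.05, 2.63], [-2.56, 2.56]. Speed limits (rad/s): [2.57, 2.57, 3.14, 3.14, 3.14, 3.14].

### API

Orientations are given as [roll, pitch, yaw] about the fixed x, y, z axes, in that order (R = Rz(yaw) Ry(pitch) Rx(roll)).
In Python, from rig import r gives the robot as it stands.
- The arm moves only by the tool step_arm, never from a script. Its arguments are lists of equal length, an entry for each row: "hand": the closure in counts, from 0 (fully open) to 255 (shut); "travel": the shift along the world's x, y, z in mm, a list of three; "yaw": the turn about the world's z in degrees. In form: {"hand": [hand, ...], "travel": [[dx, dy, dz], ...], "yaw": [yaw, ...]}. A call has 1 to 12 rows; each row shifts and turns the commanded pose from where the row before left it; what a row does not reach is not made up. A row lasts 1/8 s, in which the tool goes at most 62.5 mm and 10.7 degrees, less where a joint would pass 70% of its speed; a pose out of reach is approached as far as the arm can. A call is refused whole if a number of a shift passes 62.5 or a number of a turn 10.7, either way. A call with a gripper value outside its range is refused whole. The fingers move at their own pace and stop on an object; "grip_force" is the grip in N (left out, the last holds). Time passes only in rows, so rows that do not move let the fingers close. It gives the time, the measured TCP pose, the force and the opening at its end, in the units of the state.
- r.state(): the state, without advancing time (a new reading comes with each control period).
- r.snapshot(name): name is "scene" or "top" or "wrist"; returns a dict with "frame" (480x640x3 uint8, red, green, blue), "mtx" (3x3 intrinsics, pixels), "k1" (the pictures are not rectified: a ray, as slopes to the right and down, at radius r is drawn at 1 + k1 r^2 times it, then the intrinsics apply), "T" (4x4, takes a point from camera to world coordinates); the wrist camera has in their place "hand_eye" (4x4, takes a point from camera to tool coordinates, whose origin is the TCP and whose axes are the tool frame's). Camera axes: x right, y down, z forward; pixel columns grow to the right and rows downward; lengths in m; the calibration is good to about 2 mm. A picture is of the moment at which its call begins: read the wrist's pose just before it. There is no depth.
- r.job_done(): hands the job in, once; it reports no verdict.
The state is a dict: "clock": time; "joints": joint angles; "joint_velocities": joint speeds; "tau": joint torques, N m; "eef_pos": TCP position; "orientation": TCP orientation; "contact_force": force on the tool from outside, world axes, zero at the start; "wrist_torque": the same for the moment, N m; "gripper_width": finger opening in m.
Only numpy, scipy, OpenCV 4.12 (cv2) and the standard library are available. Lean on these libraries where they do the work, as an engineer would, in place of code of your own. Each camera call takes 0.05 s, during which the arm holds its last target. There are 200 camera calls.

### The job

The fruit press on the island is wound up tight: lift its holding pawl out of the ratchet wheel and throw it right over so that it stays up by itself, then turn the wheel back (counter-clockwise from above) by a quarter turn or so. Then lay the pawl down into the teeth again and turn the wheel on back, gently, until a tooth comes to bear firmly on the pawl and is held by it, which should leave the wheel 60 to 150 degrees back in all; never force the wheel against the pawl, let go at the end, and leave the other kitchen things where they are.

Things in the scene. Friction and masses are not known exactly. Their poses are not given: they have to be found in the camera images.
- press: Fruit press, fixed: steel base 240 x 300 mm, drum of wooden slats, and a dark steel crosshead beam, 36 mm wide, 272 mm long along the press's y axis, its top 150 mm high. Origin: centre of the base's underside, on the island; z up. The wheel's upright axis passes through it. All heights in these notes are above the island.
- wheel: Ratchet wheel, a flat aluminium disc 144 mm across on top of the crosshead, turning about its upright centre axis. Origin on the axis, 151 mm high; z up. Turning it backwards = counter-clockwise from above (+z). It is stiff: 0.25 N m, 5 N at the crank knob (up to 9 N felt when pulled a little off its circle), turns it, and it stays where it is left. It can go back 3 rad. The hub is 34 mm across, its top 175 mm high.
- wheel_rim (a point): A point on the rim, level with the disc's top (163 mm), on the wheel's +y side, 62 mm from the axis. Eight saw teeth, 45 degrees apart, stand up 9 mm round the rim, 52 to 72 mm from the axis, tops 172 mm high; each is a 5 mm wall with a steep face on its counter-clockwise side and a ramp on the other. Backward turns drive a steep face against the pawl; forward turns slide ramps under it.
- crank_knob (a point): The grip point of the crank knob, a black upright round post 18 mm across on the wheel, 50 mm from its axis on the wheel's -x side. The point is on the post's axis, 203 mm high; post top 221 mm. It turns freely between the fingers. A steady 11 to 14 N backwards on it seats a tooth firmly on the pawl; over 18 N would bend the pawl. The wheel has up to 15 degrees of play before a tooth bears, to be felt.
- pawl: Holding pawl, a steel finger 10 mm wide, about 70 g. Origin on its hinge, which is level along the press's x axis, 105 mm from the wheel's axis on the press's +y side, 175 mm high. Down, its axes are the press's. It lifts nose up, then over outwards away from the wheel (about the press's -x), to a stop at 1.75 rad, and rests there by its weight; let go short of about 1.5 rad it may fall back.
- pawl_nose (a point): Middle of the underside of the pawl's nose, 44 mm from the hinge towards the wheel (pawl -y) and 10 mm below the hinge when down, 165 mm high. The nose is 18 mm long and lies in a gap between two teeth. Laid on a tooth top or ramp it stays up to 9 mm high until the wheel is turned on back; it then drops into the next gap, and a steep face comes up to it, at most 45 degrees on.
- pawl_knob (a point): Centre of the pawl's knob, a steel roller 16 mm in diameter, 18 mm long, axis along the hinge (press x). Pinched by its end faces from above it turns between the fingers; 1 N moves it. In the pawl's frame: y -32, z +30 mm, so 44 mm from the hinge; 205 mm high with the pawl down; thrown over, 201 mm high and 35 mm beyond the hinge. The hinge bracket is 28 mm wide along press x, top 184 mm.
- jug: White mug, 84 mm across and 85 mm high, standing before the spout of the press; origin under its centre. Leave alone.
- tamper: Wooden tamper, 52 mm across and 110 mm high, standing beside the press; origin under its centre. Leave alone.
- honey_jar: Honey jar, 72 mm across, 100 mm high; origin under its centre. Leave alone.
- oil_bottle: Oil bottle, 60 mm across, 200 mm high; origin under its centre. Leave alone.
- cup: Blue cup, 74 mm across, 90 mm high; origin under its centre. Leave alone.
- ladle_spoon: Wooden spoon lying on the island; origin under its middle. Leave alone.

How it is judged:
On the way, in this order (a step that is already met when the one before it is completed fails the run):
1. the pawl is thrown over (tipped more than 80 degrees from its laid position) (angle between pawl's own z axis and vertical above 1.4 rad), for 0.3 s.
2. with the pawl still up, the wheel has been turned back well over a tooth (the crank knob is more than 33 mm, 38 degrees, from its start) (angle between pawl's own z axis and vertical above 1.4 rad and distance of crank_knob from where it was at the start of the episode above 0.033 m), for 0.2 s.
3. the pawl lies in a gap again and a tooth bears on it with more than 3 N (angle between pawl's own z axis and vertical below 0.06 rad and contact force between wheel and pawl above 3 N), for 0.2 s.
At the end, for the whole second after the job is handed in: The pawl lies fully down in a gap between the teeth (within 3.5 degrees), the wheel stands 55 to 155 degrees back from where it started (crank knob 46.2 to 97.6 mm from its start), and both are at rest (angle between pawl's own z axis and vertical below 0.06 rad and distance of crank_knob from where it was at the start of the episode between 0.0462 and 0.0976 m and angular speed of each of wheel, pawl below 0.05 rad/s); the robot touches nothing.
It fails at once if the wheel is forced against the pawl (more than 12 N between tooth and pawl, some 19 N at the crank knob) (contact force between wheel and pawl above 12 N).
It fails at once if one of the other kitchen things is moved more than 25 mm (distance of any of jug, tamper, honey_jar, oil_bottle, cup, ladle_spoon from where it was at the start of the episode above 0.025 m).
It also fails if it takes over 72 s, if anything falls off the work surface, if the arm or the gripper's body presses on something with over 40 N, if the wrist force passes 120 N, or if a joint passes its speed limit or range.

## Working session

There is one attempt and no reset: what is moved stays moved. The work goes in short steps, Python scripts to look and compute and a tool call to move; the robot and the scene stay as the last step left them, time stands still between calls to the robot, and variables do not carry over. Pictures are saved under pics/ and viewed, about 8 in all and at most 12, crops included, and the job is handed in when it is done.

Besides the shell and the picture viewer there is one more tool, called after "Emit:" as name(argument=value, ...), one argument or row to a line, values as JSON. step_arm: Moves the arm, as the interface text tells. Its arguments: {"type":"object","properties":{"hand":{"type":"array","items":{"type":"number"}},"travel":{"type":"array","items":{"type":"array","items":{"type":"number"}}},"yaw":{"type":"array","items":{"type":"number"}},"grip_force":{"type":"number"}},"required":["hand","travel","yaw"]}

```bash
ls; mkdir -p pics
cat > h.py <<'E'
import numpy as np, cv2
from rig import r
from scipy.spatial.transform import Rotation as R
def snap(n):
    s=r.state(); d=r.snapshot(n)
    if 'T' not in d:
        T=np.eye(4); T[:3,:3]=R.from_euler('xyz',s['orientation']).as_matrix(); T[:3,3]=s['eef_pos']
        d['T']=T@d['hand_eye']
    return d
def ray(d,u,v):
    D=np.array([d['k1'],0,0,0,0],float)
    p=cv2.undistortPoints(np.array([[[u,v]]],float),np.array(d['mtx'],float),D)[0,0]
    T=np.array(d['T']); return T[:3,3],T[:3,:3]@np.array([p[0],p[1],1])
def onz(d,u,v,z):
    o,q=ray(d,u,v); return o+q*(z-o[2])/q[2]
def proj(d,P):
    T=np.array(d['T']); p=T[:3,:3].T@(np.array(P)-T[:3,3]); x=p[:2]/p[2]; x=x*(1+d['k1']*(x@x))
    K=np.array(d['mtx']); return K[:2,:2]@x+K[:2,2]
def save(n,im): cv2.imwrite('pics/'+n,im[:,:,::-1])
E
python3 - <<'E'
from h import *
print(r.state())
for n in('top','scene'):
    d=snap(n); save(n+'0.png',d['frame']); print(n,d['mtx'],d['k1'],d['T'])
E
```

```text
pics
{'clock': 0.0, 'joints': array([ 1.09900141e+00,  3.20281220e-01,  1.56566614e+00, -1.84231907e-05,
        1.25745238e+00, -1.99861716e-02]), 'joint_velocities': array([ 0.0001265 , -0.00090769, -0.0006234 , -0.00134445,  0.00046231,
        0.00226427]), 'tau': array([-2.01055268e-04, -4.15506220e+01, -2.34159994e+01, -4.79666107e-05,
        8.42580339e-03,  4.42009070e-05]), 'eef_pos': array([0.25080644, 0.51685009, 0.21909345]), 'orientation': array([-1.57077772,  0.00180708,  1.11899329]), 'contact_force': array([ 0.08758986, -0.58478509, -0.37823883]), 'wrist_torque': array([-0.01954326, -0.00091977,  0.01919443]), 'gripper_width': 0.08521388997963812}
top [[454.7933649    0.         314.85302154]
 [  0.         454.7933649  244.08966586]
 [  0.           0.           1.        ]] -0.11245839387239798 [[ 6.78993147e-03 -9.92047160e-01  1.25683447e-01  3.87060583e-01]
 [-9.99974780e-01 -6.47436148e-03  2.91914582e-03 -1.93837116e-04]
 [-2.08221025e-03 -1.25700098e-01 -9.92066102e-01  1.34215751e+00]
 [ 0.00000000e+00  0.00000000e+00  0.00000000e+00  1.00000000e+00]]
scene [[457.40210481   0.         308.19170011]
 [  0.         457.40210481 232.39954391]
 [  0.           0.           1.        ]] 0.026109018949477557 [[ 0.79976279  0.41816697 -0.43071553  1.13423077]
 [ 0.60000667 -0.57984528  0.55115465 -0.75639583]
 [-0.01927369 -0.69922517 -0.71464165  1.08023139]
 [ 0.          0.          0.          1.        ]]
```

View pics/top0.png

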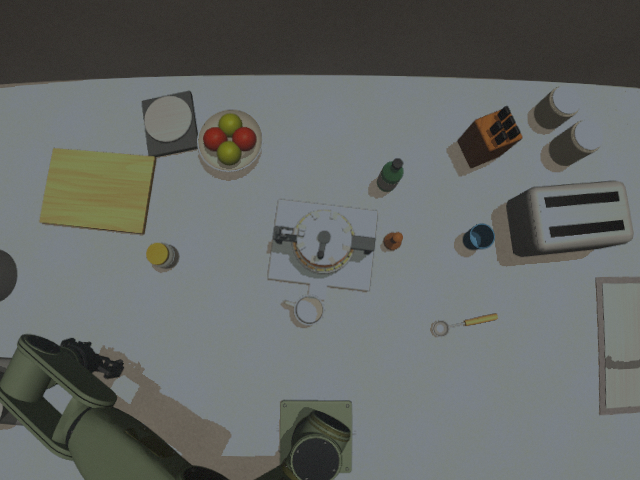

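View pics/scene0.png

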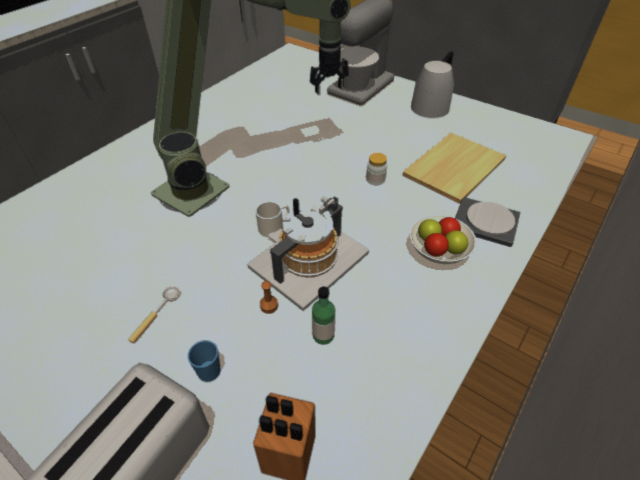

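Run:
```python
from h import *
d=snap('top')
print('hub',onz(d,323.5,237,.175),'knobtop',onz(d,320,253,.221),'beamL',onz(d,275,234,.15),'beamR',onz(d,375,243,.15))
for c in [(278,201),(378,210),(371,290),(269,280)]: print(onz(d,*c,0.01))
save('topc.png',cv2.resize(d['frame'][195:300,260:390],None,fx=6,fy=5.7,interpolation=cv2.INTER_CUBIC))
s=r.snapshot('wrist'); print(s['hand_eye'],s['mtx'])
```

```text
hub [ 0.55359575 -0.0190468   0.175     ] knobtop [ 0.50691826 -0.00980434  0.221     ] beamL [0.56438129 0.10921203 0.15      ] beamR [ 0.54204055 -0.15590703  0.15      ]
[0.68516073 0.1149553  0.01      ]
[ 0.65975047 -0.18428792  0.01      ]
[ 0.42164243 -0.16129788  0.01      ]
[0.44892206 0.13732122 0.01      ]
[[ 9.99999884e-01 -3.08901663e-04 -3.70041405e-04 -1.68061273e-04]
 [ 2.77581445e-04 -2.58577600e-01  9.65990449e-01 -1.54588074e-01]
 [-3.94080475e-04 -9.65990440e-01 -2.58577484e-01  6.56682056e-02]
 [ 0.00000000e+00  0.00000000e+00  0.00000000e+00  1.00000000e+00]] [[387.1840325    0.         317.91540055]
 [  0.         387.1840325  240.69713705]
 [  0.           0.           1.        ]]
```

View pics/topc.png

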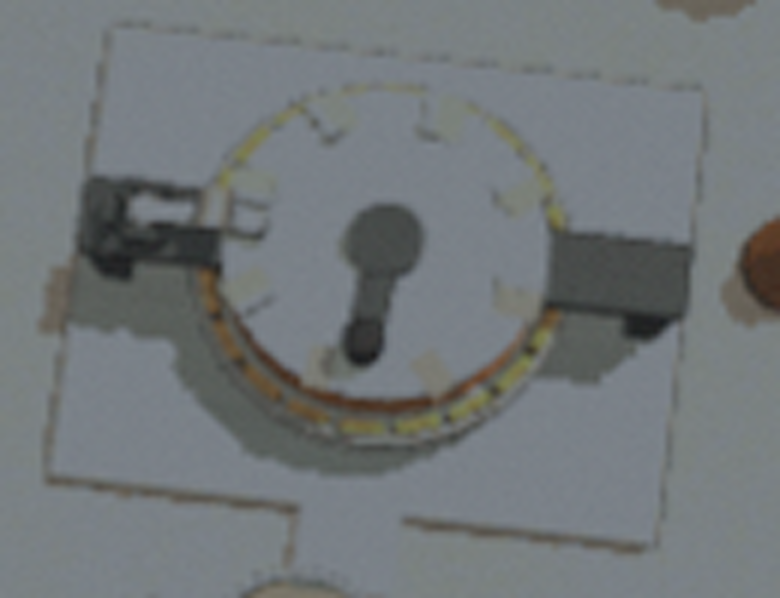

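Emit:
step_arm(
  hand=[0,0,0,0,0,0,0,0,0,0,0,0],
  travel=[
    [25,-40,10],
    [25,-42,10],
    [25,-42,10],
    [26,-42,10],
    [26,-42,10],
    [26,-42,10],
    [26,-42,10],
    [26,-42,10],
    [26,-42,10],
    [26,-42,10],
    [26,-42,0],
    [26,-42,0],
  ],
  yaw=[-5,-6,-6,-6,-6,-6,-6,-6,-6,-6,-6,-4],
)

```text
clock: 1.7
eef_pos: [0.5607, 0.0138, 0.32]
orientation: [-1.571, -0.0, -0.088]
contact_force: [0.7, 0.3, -0.7]
gripper_width: 0.0855
```

Emit:
step_arm(
  hand=[0,0],
  travel=[
    [0,0,0],
    [0,0,0],
  ],
  yaw=[0,0],
)

```text
clock: 1.95
eef_pos: [0.5596, 0.0157, 0.3196]
orientation: [-1.57, 0.001, -0.085]
contact_force: [-0.4, 0.4, 0.1]
gripper_width: 0.0854
```

Run:
```python
from h import *
d=snap('wrist'); f=d['frame']; save('w1.png',f); np.savez('w1.npz',frame=f,T=d['T'],mtx=d['mtx'],k1=d['k1'])
s=r.state(); print(s['eef_pos'],s['orientation'],s['contact_force'])
```

```text
[0.55948147 0.01608529 0.31984011] [-1.57035412e+00  6.29434280e-04 -8.42653162e-02] [-0.66965505  0.01458688  0.79695936]
```

View pics/w1.png

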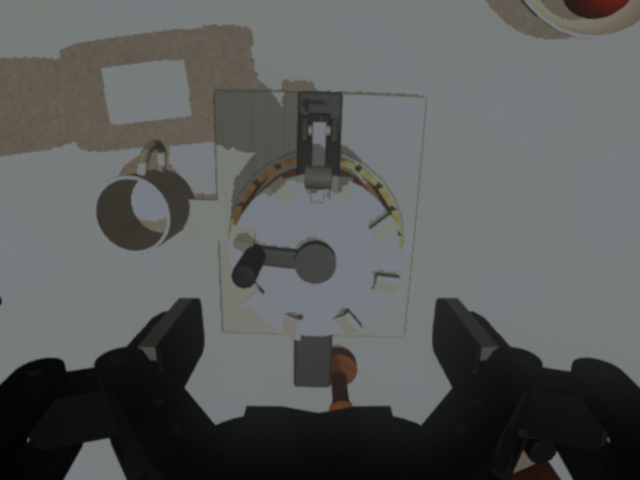

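```bash
cat >> h.py <<'E'
HUB=None
E
python3 - <<'E'
from h import *
d=dict(np.load('w1.npz')); d['k1']=float(d['k1'])
for n,u,v,z in [('hub',315,262,.175),('pknob',318.5,177,.205),('cknobtop',243,275,.221),('hinge',319.5,128,.175),('beamTL',300,93,.15),('beamTR',342,94,.15),('beamBL',295,385,.15),('beamBR',331,386,.15)]: print(n,onz(d,u,v,z).round(4))
t=cv2.convertScaleAbs(d['frame'][80:320,200:440],alpha=1.4)
save('w1c.png',cv2.resize(t,None,fx=2.5,fy=2.5,interpolation=cv2.INTER_CUBIC))
E
```

```text
hub [ 0.5538 -0.0167  0.175 ]
pknob [0.5627 0.0543 0.205 ]
cknobtop [ 0.5048 -0.007   0.221 ]
hinge [0.5663 0.0876 0.175 ]
beamTL [0.5533 0.1165 0.15  ]
beamTR [0.5865 0.1129 0.15  ]
beamBL [ 0.5224 -0.149   0.15  ]
beamBR [ 0.5573 -0.1531  0.15  ]
```

View pics/w1c.png

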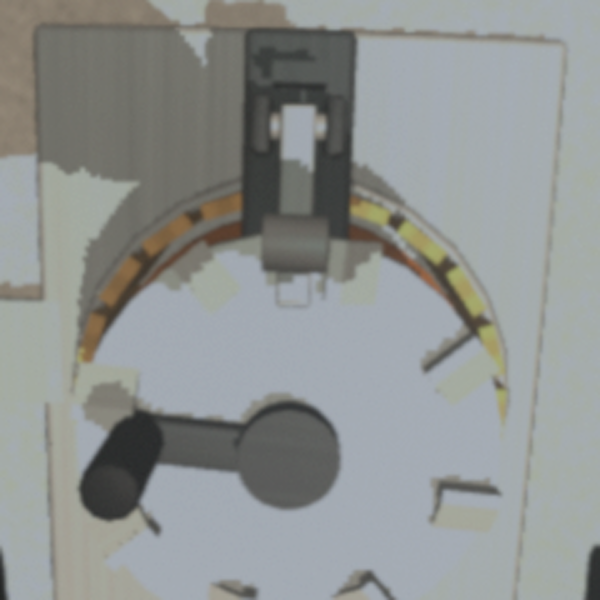

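Emit:
step_arm(
  hand=[130,130,130,130,130,130,130],
  travel=[
    [3,39,0],
    [0,0,-30],
    [0,0,-30],
    [0,0,-26],
    [0,0,-20],
    [0,0,0],
    [0,0,0],
  ],
  yaw=[-1.7,0,0,0,0,0,0],
  grip_force=20,
)

```text
clock: 2.88
eef_pos: [0.5633, 0.0551, 0.2151]
orientation: [-1.57, -0.002, -0.114]
contact_force: [0.5, 0.4, 0.5]
gripper_width: 0.0419
```

Run:
```python
from h import *
d=snap('wrist'); t=cv2.convertScaleAbs(d['frame'],alpha=1.5); save('w2.png',t)
for y in (65,73,81):
  for x in (-9,9):
    p=np.array([.554,-.0175,.205])+1e-3*(x*np.array([.993,-.115,0])+y*np.array([.115,.993,0])); print(x,y,proj(d,p).round(0))
```

```text
-9 65 [297. 302.]
9 65 [336. 302.]
-9 73 [297. 286.]
9 73 [337. 286.]
-9 81 [297. 269.]
9 81 [337. 270.]
```

View pics/w2.png

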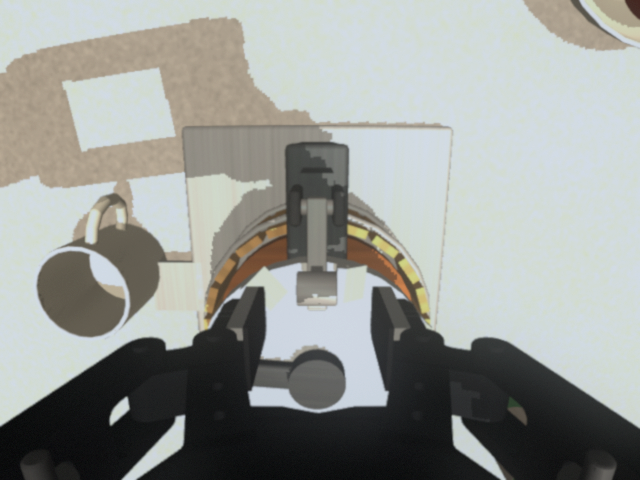

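Emit:
step_arm(
  hand=[180,200,215,225,225,225],
  travel=[
    [0,0,0],
    [0,0,0],
    [0,0,0],
    [0,0,0],
    [0,0,0],
    [0,0,0],
  ],
  yaw=[0,0,0,0,0,0],
)

```text
clock: 3.68
eef_pos: [0.5631, 0.0543, 0.2139]
orientation: [-1.571, -0.0, -0.115]
contact_force: [0.7, 0.7, 0.0]
gripper_width: 0.0098
```

Run:
```python
import numpy as np
# knob path about hinge: pawl frame (y,z) = (-32,30); rotates about -x by q : y'=y c + z s, z'=-y s... 
def k(q): # lifts nose up: -y point goes up
    y,z=-32,30; c,s=np.cos(q),np.sin(q); return np.array([y*c+z*s, -y*s+z*c])
N=24; qs=np.linspace(0,1.74,N+1); prev=k(0)
for q in qs[1:]:
    p=k(q); print(round(q,2),p.round(1),((p[0]-prev[0])*np.array([.115,.993])).round(1),(p[1]-prev[1]).round(1)); prev=p
```

```text
0.07 [-29.7  32.2] [0.3 2.2] 2.2
0.14 [-27.3  34.3] [0.3 2.4] 2.1
0.22 [-24.8  36.2] [0.3 2.5] 1.9
0.29 [-22.1  37.9] [0.3 2.7] 1.7
0.36 [-19.3  39.4] [0.3 2.8] 1.5
0.43 [-16.4  40.7] [0.3 2.9] 1.3
0.51 [-13.4  41.8] [0.3 3. ] 1.1
0.58 [-10.3  42.6] [0.4 3. ] 0.9
0.65 [-7.2 43.3] [0.4 3.1] 0.6
0.72 [-4.1 43.7] [0.4 3.1] 0.4
0.8 [-0.9 43.9] [0.4 3.2] 0.2
0.87 [ 2.3 43.8] [0.4 3.2] -0.1
0.94 [ 5.5 43.5] [0.4 3.1] -0.3
1.01 [ 8.6 43. ] [0.4 3.1] -0.5
1.09 [11.7 42.3] [0.4 3.1] -0.7
1.16 [14.7 41.3] [0.3 3. ] -1.0
1.23 [17.7 40.1] [0.3 2.9] -1.2
1.3 [20.5 38.8] [0.3 2.8] -1.4
1.38 [23.3 37.2] [0.3 2.7] -1.6
1.45 [25.9 35.4] [0.3 2.6] -1.8
1.52 [28.4 33.4] [0.3 2.5] -2.0
1.6 [30.8 31.3] [0.3 2.3] -2.1
1.67 [32.9 29. ] [0.3 2.2] -2.3
1.74 [35.  26.5] [0.2 2. ] -2.5
```

Run:
```python
from h import *
d=snap('wrist'); t=cv2.convertScaleAbs(d['frame'],alpha=1.5)
a=cv2.resize(t[100:440,200:440],(400,567)); e=snap('scene'); b=cv2.convertScaleAbs(cv2.resize(e['frame'][150:290,240:340],(400,567),interpolation=cv2.INTER_CUBIC),alpha=1.4)
save('w3.png',np.hstack([a,b])); print(r.state())
```

```text
{'clock': 3.775, 'joints': array([ 7.58553217e-02,  3.08766205e-01,  1.59603680e+00, -1.77549581e-05,
        1.23678329e+00,  1.90806935e-01]), 'joint_velocities': array([-9.00765950e-04, -4.66458386e-05,  7.76367772e-04, -1.69303612e-03,
        2.09991149e-04,  5.59005668e-04]), 'tau': array([-6.24955879e-03, -4.07524538e+01, -2.32467824e+01, -3.06147131e-04,
        5.17371282e-04,  1.68652360e-05]), 'eef_pos': array([0.5630367 , 0.05431905, 0.21390047]), 'orientation': array([-1.57081159e+00, -9.42166138e-06, -1.14945792e-01]), 'contact_force': array([-0.03239541,  0.37628994,  0.66566049]), 'wrist_torque': array([-0.00061411, -0.00656349,  0.0241283 ]), 'gripper_width': 0.010134730050735244}
```

View pics/w3.png

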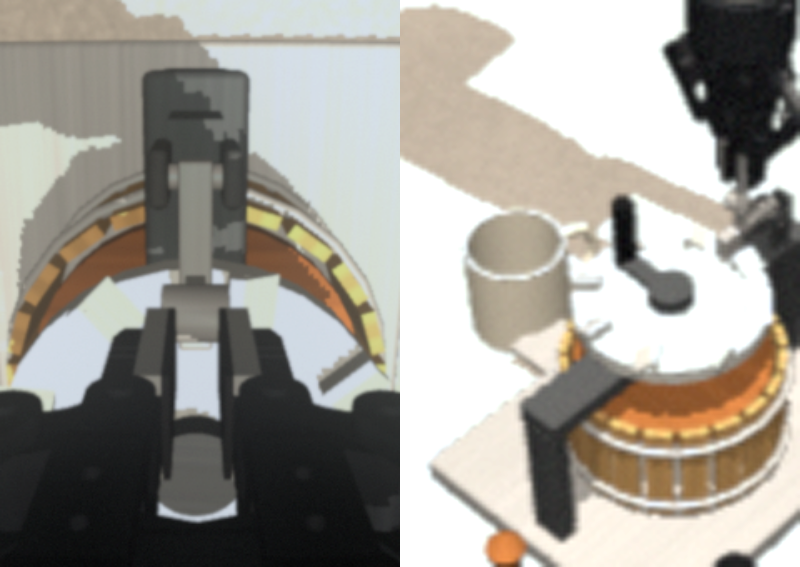

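Run:
```python
from h import *
d=snap('wrist'); T=d['T']@np.linalg.inv(r.snapshot('wrist')['hand_eye'])
e=snap('scene')
f=lambda p:((p-[200,100])*[400/240,567/340]).round(0)
g=lambda p:((p-[240,150])*[4,4.05]+[400,0]).round(0)
for y in (-.01,0,.012,.025):
  for z in (-.011,.011):
    p=T[:3,:3]@np.array([.005,y,z])+T[:3,3]; print(y,z,p.round(3),f(proj(d,p)),g(proj(e,p)))
for yy,zz in((65,.205),(81,.205),(73,.197),(73,.213)):
    p=np.array([.554,-.0175,zz])+1e-3*yy*np.array([.115,.993,0]); print('roller',yy,zz,f(proj(d,p)),g(proj(e,p)))
```

```text
-0.01 -0.011 [0.567 0.043 0.224] [218. 381.] [732. 188.]
-0.01 0.011 [0.569 0.065 0.224] [219. 298.] [753. 173.]
0 -0.011 [0.567 0.043 0.214] [217. 363.] [732. 199.]
0 0.011 [0.569 0.065 0.214] [218. 284.] [753. 184.]
0.012 -0.011 [0.567 0.043 0.202] [216. 344.] [732. 212.]
0.012 0.011 [0.569 0.065 0.202] [216. 269.] [753. 196.]
0.025 -0.011 [0.567 0.043 0.189] [215. 325.] [732. 225.]
0.025 0.011 [0.569 0.065 0.189] [215. 255.] [752. 210.]
roller 65 0.205 [195. 336.] [730. 202.]
roller 81 0.205 [195. 281.] [745. 191.]
roller 73 0.197 [195. 299.] [737. 205.]
roller 73 0.213 [195. 321.] [737. 188.]
```

Emit:
step_arm(
  hand=[225,225,225,225],
  travel=[
    [0,0,30],
    [0,0,30],
    [0,0,0],
    [0,0,0],
  ],
  yaw=[0,0,0,0],
)

```text
clock: 4.42
eef_pos: [0.5625, 0.0543, 0.273]
orientation: [-1.571, 0.001, -0.115]
contact_force: [-0.5, 0.2, -0.4]
gripper_width: 0.0102
```

Run:
```python
from h import *
d=snap('wrist'); T=d['T']@np.linalg.inv(r.snapshot('wrist')['hand_eye'])
e=snap('scene')
a=cv2.resize(cv2.convertScaleAbs(d['frame'][240:400,260:380],alpha=1.8),(420,560),interpolation=cv2.INTER_CUBIC)
b=cv2.resize(cv2.convertScaleAbs(e['frame'][150:230,290:344],alpha=1.8),(378,560),interpolation=cv2.INTER_CUBIC)
save('w4.png',np.hstack([a,b]))
f=lambda p:((p-[260,240])*3.5).round(0)
g=lambda p:((p-[290,150])*7+[420,0]).round(0)
for y in (-.02,0,.025):
  for z in (-.011,.011):
    p=T[:3,:3]@np.array([.005,y,z])+T[:3,3]; print(y,z,p.round(3),f(proj(d,p)),g(proj(e,p)))
print(r.state()['eef_pos'],r.state()['gripper_width'])
```

```text
-0.02 -0.011 [0.566 0.043 0.293] [251. 352.] [651. 190.]
-0.02 0.011 [0.569 0.065 0.293] [253. 168.] [689. 164.]
0 -0.011 [0.566 0.043 0.273] [246. 272.] [651. 230.]
0 0.011 [0.569 0.065 0.273] [247. 106.] [688. 204.]
0.025 -0.011 [0.566 0.043 0.248] [240. 193.] [651. 279.]
0.025 0.011 [0.569 0.065 0.248] [242.  45.] [687. 253.]
[0.562417   0.05425547 0.27258148] 0.01043589424389124
```

View pics/w4.png

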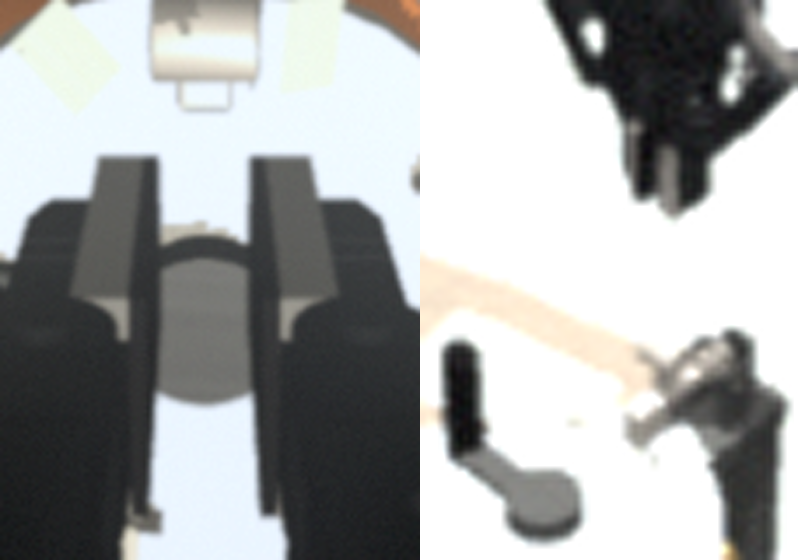

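Emit:
step_arm(
  hand=[130,130,130,130,130,130,130,130,130,130],
  travel=[
    [0,0,0],
    [0,0,0],
    [0,0,-25],
    [0,0,-25],
    [0,0,-8],
    [0,0,-7],
    [0,0,-7],
    [0,0,-7],
    [0,0,0],
    [0,0,0],
  ],
  yaw=[0,0,0,0,0,0,0,0,0,0],
)

```text
clock: 5.82
eef_pos: [0.5632, 0.0543, 0.1952]
orientation: [-1.571, -0.001, -0.115]
contact_force: [-0.4, -0.4, -0.8]
gripper_width: 0.0419
```

Emit:
step_arm(
  hand=[170,195,210,220,220,220],
  travel=[
    [0,0,0],
    [0,0,0],
    [0,0,0],
    [0,0,0],
    [0,0,0],
    [0,0,0],
  ],
  yaw=[0,0,0,0,0,0],
)

```text
clock: 6.58
eef_pos: [0.5627, 0.0543, 0.1952]
orientation: [-1.571, 0.001, -0.115]
contact_force: [-3.0, -0.2, 4.9]
gripper_width: 0.0168
```

Emit:
step_arm(
  hand=[150,150,150,150,150,180,200,215,220,220,220],
  travel=[
    [0,0,0],
    [0,0,0],
    [0,0,-4],
    [0,0,-4],
    [0,0,0],
    [0,0,0],
    [0,0,0],
    [0,0,0],
    [0,0,0],
    [0,0,0],
    [0,0,0],
  ],
  yaw=[0,0,0,0,0,0,0,0,0,0,0],
)

```text
clock: 7.95
eef_pos: [0.5626, 0.0543, 0.1871]
orientation: [-1.571, 0.001, -0.115]
contact_force: [-4.4, 0.4, 2.2]
gripper_width: 0.0171
```

Emit:
step_arm(
  hand=[220,220,220,220,220,220,220,220,220,220,220,220],
  travel=[
    [0.3,2.2,2.2],
    [0.3,2.4,2.1],
    [0.3,2.5,1.9],
    [0.3,2.7,1.7],
    [0.3,2.8,1.5],
    [0.3,2.9,1.3],
    [0.3,3.0,1.1],
    [0.4,3.0,0.9],
    [0.4,3.1,0.6],
    [0.4,3.1,0.4],
    [0.4,3.2,0.2],
    [0.4,3.2,-0.1],
  ],
  yaw=[0,0,0,0,0,0,0,0,0,0,0,0],
)

```text
clock: 9.45
eef_pos: [0.5667, 0.0884, 0.2015]
orientation: [-1.571, 0.0, -0.115]
contact_force: [-6.4, -2.4, 1.4]
gripper_width: 0.0175
```

Emit:
step_arm(
  hand=[220,220,220,220,220,220,220,220,220,220,220,220],
  travel=[
    [0.2,3.1,-0.3],
    [0.2,3.1,-0.5],
    [0.2,3.1,-0.7],
    [0.2,3.0,-1.0],
    [0.2,2.9,-1.2],
    [0.3,2.8,-1.4],
    [0.3,2.7,-1.6],
    [0.3,2.6,-1.8],
    [0.3,2.5,-2.0],
    [0.3,2.3,-2.1],
    [0.3,2.2,-2.3],
    [0.2,1.5,-2.0],
  ],
  yaw=[0,0,0,0,0,0,0,0,0,0,0,0],
)

```text
clock: 10.95
eef_pos: [0.5708, 0.1229, 0.1867]
orientation: [-1.565, -0.003, -0.115]
contact_force: [-6.3, 4.3, 7.3]
gripper_width: 0.0172
```

Emit:
step_arm(
  hand=[150,150,150,150,150,120,100,100,100,100,100],
  travel=[
    [0,0,0],
    [0,0,0],
    [0,0,0],
    [0,0,25],
    [0,0,40],
    [-10,-50,40],
    [-20,-55,20],
    [0,0,0],
    [0,0,0],
    [0,0,0],
    [0,0,0],
  ],
  yaw=[0,0,0,0,0,0,0,0,0,0,0],
)

```text
clock: 12.32
eef_pos: [0.5406, 0.018, 0.3066]
orientation: [-1.571, 0.001, -0.114]
contact_force: [0.1, -0.4, 0.4]
gripper_width: 0.052
```

Run:
```python
from h import *
d=snap('wrist'); s=r.state(); print(s['eef_pos'],s['contact_force'])
t=cv2.convertScaleAbs(d['frame'],alpha=1.4); save('w5.png',t); np.savez('w5.npz',frame=d['frame'],T=d['T'],mtx=d['mtx'],k1=d['k1'])
X=np.array([.993,-.115,0]);Y=np.array([.115,.993,0]);H=np.array([.554,-.0175,0])
for n,x,y,z in[('over',0,140,.201),('down',0,73,.205),('hub',0,0,.175)]: print(n,proj(d,H+1e-3*(x*X+y*Y)+[0,0,z]).round())
```

```text
[0.54059647 0.01785182 0.30668658] [0.17193434 0.07722984 0.28934135]
over [347.  71.]
down [345. 178.]
hub [341. 268.]
```

View pics/w5.png

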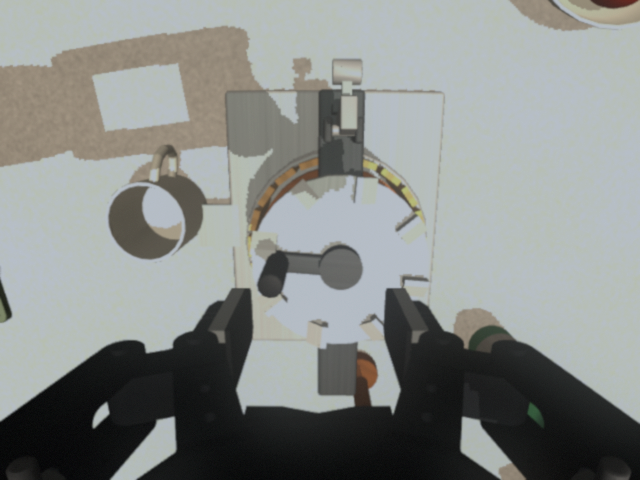

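Run:
```python
from h import *
d=dict(np.load('w5.npz')); d['k1']=float(d['k1'])
f=d['frame'][230:310,235:320].astype(int); m=(f.max(2)<35).astype(np.uint8)
n,l,s,c=cv2.connectedComponentsWithStats(m); print(s,c)
k=1+np.argmax(s[1:,4]); pts=np.argwhere(l==k)[:,::-1]+[235,230]
# round top: lowest part of the blob
q=pts[pts[:,1]>pts[:,1].max()-20]; print(pts[:,1].max(),q[:,0].min(),q[:,0].max())
for u,v in[(269,283),(270,283),(270,281)]:
  p=onz(d,u,v,.221); w=p[:2]-[.554,-.0175]; print(p.round(4),np.hypot(*w),np.degrees(np.arctan2(w[1],w[0])))
```

```text
[[   0    0   85   80 6641]
 [   1   60   14   20  159]] [[42.78964011 38.70968228]
 [ 9.01886792 72.50943396]]
309 236 249
[ 0.5046 -0.0063  0.221 ] 0.05065158848207056 167.18640497922624
[ 0.5053 -0.0063  0.221 ] 0.049990800991428684 167.10061106908145
[ 0.5055 -0.0049  0.221 ] 0.05011993700687548 165.48617196417172
```

Emit:
step_arm(
  hand=[130,130,130,130,130,130,130,130,130,130],
  travel=[
    [-36,-24.5,0],
    [0,0,-30],
    [0,0,-30],
    [0,0,-20],
    [0,0,-10],
    [0,0,-8],
    [0,0,-7],
    [0,0,-7],
    [0,0,0],
    [0,0,0],
  ],
  yaw=[0,0,0,0,0,0,0,0,0,0],
)

```text
clock: 13.62
eef_pos: [0.5047, -0.0075, 0.1957]
orientation: [-1.571, -0.001, -0.115]
contact_force: [-0.1, -0.2, -0.3]
gripper_width: 0.042
```

Emit:
step_arm(
  hand=[170,195,210,225,225,225],
  travel=[
    [0,0,0],
    [0,0,0],
    [0,0,0],
    [0,0,0],
    [0,0,0],
    [0,0,0],
  ],
  yaw=[0,0,0,0,0,0],
  grip_force=20,
)

```text
clock: 14.38
eef_pos: [0.5052, -0.0076, 0.1958]
orientation: [-1.571, -0.002, -0.115]
contact_force: [3.3, -0.6, 1.2]
gripper_width: 0.017
```

Run:
```python
import numpy as np
a=np.radians(168.5+np.linspace(0,72,13)); p=50*np.c_[np.cos(a),np.sin(a)]
print(np.diff(p,axis=0).round(1).tolist(), p[-1]+[554,-17.5])
```

```text
[[-0.8, -5.2], [-0.2, -5.2], [0.3, -5.2], [0.9, -5.2], [1.4, -5.0], [1.9, -4.9], [2.4, -4.6], [2.9, -4.4], [3.3, -4.0], [3.7, -3.7], [4.1, -3.3], [4.4, -2.8]] [529.37882199 -61.0177848 ]
```

Emit:
step_arm(
  hand=[225,225,225,225,225,225],
  travel=[
    [-0.8,-5.2,0],
    [-0.2,-5.2,0],
    [0.3,-5.2,0],
    [0.9,-5.2,0],
    [1.4,-5.0,0],
    [1.9,-4.9,0],
  ],
  yaw=[0,0,0,0,0,0],
  grip_force=50,
)

```text
clock: 15.12
eef_pos: [0.5059, -0.0367, 0.1957]
orientation: [-1.568, 0.005, -0.115]
contact_force: [-3.2, 3.7, 8.1]
gripper_width: 0.0156
```

Emit:
step_arm(
  hand=[225,225,225,225,225,225,225,225],
  travel=[
    [2.4,-4.6,0],
    [2.9,-4.4,0],
    [3.3,-4.0,0],
    [3.7,-3.7,0],
    [4.1,-3.3,0],
    [4.4,-2.8,0],
    [0,0,0],
    [0,0,0],
  ],
  yaw=[0,0,0,0,0,0,0,0],
  grip_force=40,
)

```text
clock: 16.12
eef_pos: [0.5205, -0.0643, 0.1956]
orientation: [-1.579, 0.017, -0.113]
contact_force: [-17.5, -9.2, 15.2]
gripper_width: 0.0156
```

Emit:
step_arm(
  hand=[225,225,160,130,130,130,130],
  travel=[
    [-4,-2,0],
    [-4,-1,0],
    [0,0,0],
    [0,0,0],
    [0,0,30],
    [0,0,40],
    [0,0,0],
  ],
  yaw=[0,0,0,0,0,0,0],
)

```text
clock: 17.0
eef_pos: [0.5224, -0.0642, 0.2681]
orientation: [-1.571, -0.006, -0.115]
contact_force: [-0.2, 0.0, -0.1]
gripper_width: 0.042
```

Emit:
step_arm(
  hand=[130,130,130,130],
  travel=[
    [10,50,40],
    [5,30,0],
    [0,0,0],
    [0,0,0],
  ],
  yaw=[0,0,0,0],
)

```text
clock: 17.5
eef_pos: [0.5348, 0.0137, 0.3027]
orientation: [-1.572, 0.003, -0.115]
contact_force: [0.2, 0.1, 0.2]
gripper_width: 0.0417
```

Run:
```python
from h import *
d=snap('wrist'); s=r.state(); print(s['eef_pos'],s['contact_force'])
t=cv2.convertScaleAbs(d['frame'],alpha=1.4); save('w6.png',t); np.savez('w6.npz',frame=d['frame'],T=d['T'],mtx=d['mtx'],k1=d['k1'])
X=np.array([.993,-.115,0]);Y=np.array([.115,.993,0]);H=np.array([.554,-.0175,0])
for n,x,y,z in[('over',0,140,.201),('down',0,73,.205),('hub',0,0,.175)]: print(n,proj(d,H+1e-3*(x*X+y*Y)+[0,0,z]).round())
for a in (200,210,220,230,240): print(a,proj(d,H+.05*np.array([np.cos(np.radians(a)),np.sin(np.radians(a)),0])+[0,0,.221]).round())
```

```text
[0.53487642 0.01342791 0.30288227] [ 0.11700901 -0.7429858   0.75657761]
over [356.  62.]
down [354. 171.]
hub [349. 264.]
200 [286. 317.]
210 [293. 327.]
220 [302. 336.]
230 [312. 343.]
240 [323. 348.]
```

View pics/w6.png

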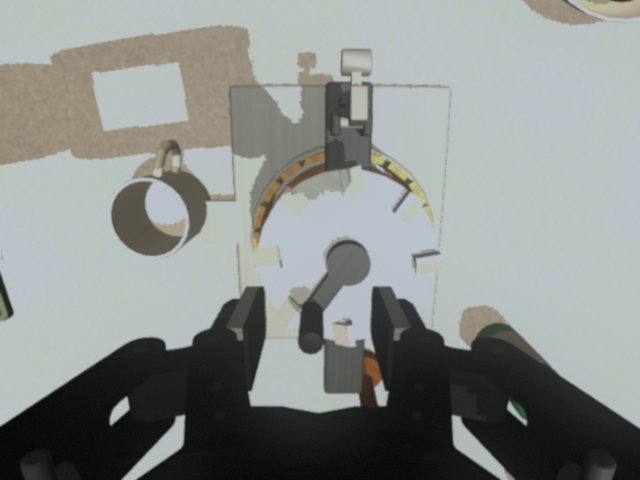

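Emit:
step_arm(
  hand=[130,130,130,130,130,130,130,130,130,130,130,130],
  travel=[
    [-4,-20,0],
    [-3,-20,0],
    [-3,-20,-10],
    [-3,-9,-20],
    [0,0,-30],
    [0,0,-20],
    [0,0,-15],
    [0,0,-12],
    [0,0,0],
    [0,0,0],
    [0,0,0],
    [0,0,0],
  ],
  yaw=[-8.4,-8.4,-8.3,-8.3,0,0,0,0,0,0,0,0],
)

```text
clock: 19.05
eef_pos: [0.5227, -0.0547, 0.1975]
orientation: [-1.57, -0.001, -0.698]
contact_force: [-0.3, -0.2, -0.4]
gripper_width: 0.0423
```

Emit:
step_arm(
  hand=[170,195,210,225,225,225],
  travel=[
    [0,0,0],
    [0,0,0],
    [0,0,0],
    [0,0,0],
    [0,0,0],
    [0,0,0],
  ],
  yaw=[0,0,0,0,0,0],
  grip_force=30,
)

```text
clock: 19.8
eef_pos: [0.5223, -0.0546, 0.1972]
orientation: [-1.571, 0.0, -0.698]
contact_force: [-1.1, 0.9, 3.1]
gripper_width: 0.0166
```

Run:
```python
import numpy as np
a=np.radians(230+np.linspace(0,20,6)); p=50*np.c_[np.cos(a),np.sin(a)]
print(np.diff(p,axis=0).round(1).tolist(), p[-1]+[554,-17.5])
```

```text
[[2.8, -2.1], [2.9, -2.0], [3.0, -1.7], [3.1, -1.5], [3.2, -1.3]] [536.89899283 -64.48463104]
```

Emit:
step_arm(
  hand=[225,225,225,225,225,225],
  travel=[
    [2.8,-2.1,0],
    [2.9,-2.0,0],
    [3.0,-1.7,0],
    [3.1,-1.5,0],
    [3.2,-1.3,0],
    [0,0,0],
  ],
  yaw=[4,4,4,4,4,0],
)

```text
clock: 20.55
eef_pos: [0.537, -0.0634, 0.1971]
orientation: [-1.571, 0.001, -0.349]
contact_force: [-4.3, 0.8, 4.8]
gripper_width: 0.0163
```

Emit:
step_arm(
  hand=[180,130,130,130,130,130,130,130,130,130,130,130],
  travel=[
    [0,0,0],
    [0,0,0],
    [0,0,0],
    [0,0,40],
    [0,0,45],
    [7,40,18],
    [9,50,0],
    [9,50,0],
    [9,46,0],
    [0,0,-20],
    [0,0,-40],
    [0,0,0],
  ],
  yaw=[0,0,0,0,0,5,5,3.4,0,0,0,0],
)

```text
clock: 22.05
eef_pos: [0.5696, 0.1224, 0.237]
orientation: [-1.573, 0.007, -0.115]
contact_force: [0.3, -0.8, 0.5]
gripper_width: 0.0417
```

Emit:
step_arm(
  hand=[140,140,140,140,140,140],
  travel=[
    [0,0,-20],
    [0,0,-15],
    [0,0,-10],
    [0,0,-7],
    [0,0,0],
    [0,0,0],
  ],
  yaw=[0,0,0,0,0,0],
)

```text
clock: 22.8
eef_pos: [0.5718, 0.1227, 0.1885]
orientation: [-1.57, -0.001, -0.115]
contact_force: [0.3, 0.3, 0.7]
gripper_width: 0.0383
```

Emit:
step_arm(
  hand=[180,200,215,225,225,225],
  travel=[
    [0,0,0],
    [0,0,0],
    [0,0,0],
    [0,0,0],
    [0,0,0],
    [0,0,0],
  ],
  yaw=[0,0,0,0,0,0],
  grip_force=20,
)

```text
clock: 23.55
eef_pos: [0.5706, 0.1228, 0.1883]
orientation: [-1.571, 0.002, -0.115]
contact_force: [-5.2, 1.6, 4.1]
gripper_width: 0.0174
```

Emit:
step_arm(
  hand=[225,225,225,225,225,225,225,225,225,225,225,225],
  travel=[
    [-0.3,-2.0,2.5],
    [-0.3,-2.2,2.3],
    [-0.3,-2.3,2.1],
    [-0.3,-2.5,2.0],
    [-0.3,-2.6,1.8],
    [-0.3,-2.7,1.6],
    [-0.3,-2.8,1.4],
    [-0.3,-2.9,1.2],
    [-0.3,-3.0,1.0],
    [-0.4,-3.1,0.7],
    [-0.4,-3.1,0.5],
    [-0.4,-3.1,0.3],
  ],
  yaw=[0,0,0,0,0,0,0,0,0,0,0,0],
)

```text
clock: 25.05
eef_pos: [0.5669, 0.0902, 0.2055]
orientation: [-1.571, 0.001, -0.115]
contact_force: [-5.2, 2.6, -0.2]
gripper_width: 0.0173
```

Emit:
step_arm(
  hand=[225,225,225,225,225,225,225,225,225,225],
  travel=[
    [-0.4,-3.2,0.1],
    [-0.4,-3.2,-0.2],
    [-0.4,-3.1,-0.4],
    [-0.4,-3.1,-0.6],
    [-0.4,-3.0,-0.9],
    [-0.3,-3.0,-1.1],
    [-0.3,-2.9,-1.3],
    [-0.3,-2.8,-1.5],
    [-0.3,-2.7,-1.7],
    [0,0,0],
  ],
  yaw=[0,0,0,0,0,0,0,0,0,0],
)

```text
clock: 26.3
eef_pos: [0.5637, 0.062, 0.1997]
orientation: [-1.573, -0.0, -0.115]
contact_force: [-8.3, -1.3, 8.1]
gripper_width: 0.0176
```

Emit:
step_arm(
  hand=[225,225,225],
  travel=[
    [0,0,1],
    [0,0,1],
    [0,0,0],
  ],
  yaw=[0,0,0],
)

```text
clock: 26.68
eef_pos: [0.5637, 0.0626, 0.2]
orientation: [-1.572, 0.001, -0.115]
contact_force: [-6.1, 1.8, 0.1]
gripper_width: 0.017
```

Run:
```python
from h import *
e=snap('wrist'); d=dict(np.load('w6.npz')); d['k1']=float(d['k1'])
a=cv2.resize(cv2.convertScaleAbs(d['frame'][80:360,230:460],alpha=1.6),(400,487),interpolation=cv2.INTER_CUBIC)
b=cv2.resize(cv2.convertScaleAbs(e['frame'][150:390,220:417],alpha=1.6),(400,487),interpolation=cv2.INTER_CUBIC)
save('w7.png',np.hstack([a,b]))
```

```text
(no output)
```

View pics/w7.png

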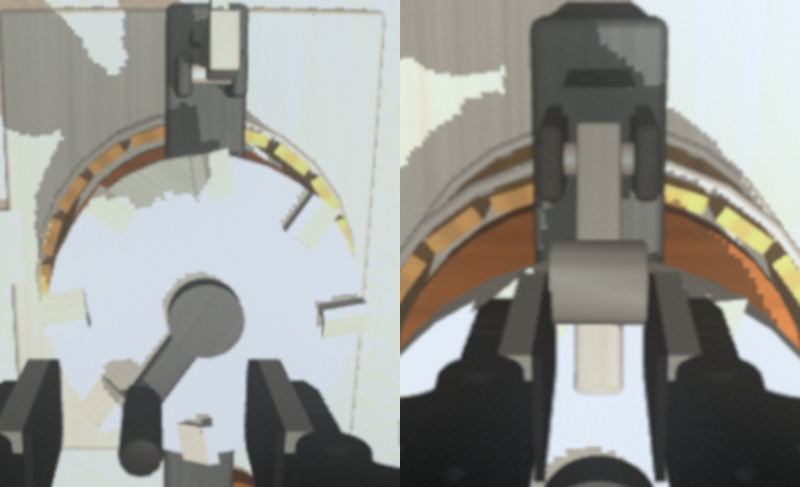

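Emit:
step_arm(
  hand=[225,225,225],
  travel=[
    [-0.6,-2.5,-1.9],
    [-0.6,-2.4,-2.0],
    [0,0,0],
  ],
  yaw=[0,0,0],
)

```text
clock: 27.1
eef_pos: [0.5631, 0.0574, 0.1972]
orientation: [-1.572, -0.001, -0.115]
contact_force: [-4.6, 1.5, 4.5]
gripper_width: 0.0168
```

Emit:
step_arm(
  hand=[225,225,225],
  travel=[
    [-0.3,-1.5,-1.0],
    [-0.3,-1.5,-1.0],
    [0,0,0],
  ],
  yaw=[0,0,0],
)

```text
clock: 27.48
eef_pos: [0.5627, 0.0544, 0.1952]
orientation: [-1.572, -0.002, -0.115]
contact_force: [-5.9, 0.3, 4.4]
gripper_width: 0.0171
```

Emit:
step_arm(
  hand=[215,205,190,160,130,130,130,130],
  travel=[
    [0,0,0],
    [0,0,0],
    [0,0,0],
    [0,0,0],
    [0,0,0],
    [0,0,0],
    [0,0,30],
    [0,0,0],
  ],
  yaw=[0,0,0,0,0,0,0,0],
)

```text
clock: 28.48
eef_pos: [0.564, 0.0555, 0.2259]
orientation: [-1.57, -0.005, -0.115]
contact_force: [-0.3, -0.6, 0.5]
gripper_width: 0.0416
```

Emit:
step_arm(
  hand=[130,130,130,130,130],
  travel=[
    [0,0,40],
    [-10,-25,40],
    [-10,-20,0],
    [0,0,0],
    [0,0,0],
  ],
  yaw=[0,0,0,0,0],
)

```text
clock: 29.1
eef_pos: [0.542, 0.0106, 0.3022]
orientation: [-1.571, 0.003, -0.115]
contact_force: [-0.4, 0.5, -0.1]
gripper_width: 0.0418
```

Run:
```python
from h import *
d=snap('wrist'); s=r.state(); print(s['eef_pos'],s['contact_force'])
np.savez('w8.npz',frame=d['frame'],T=d['T'],mtx=d['mtx'],k1=d['k1'])
X=np.array([.993,-.115,0]);Y=np.array([.115,.993,0]);H=np.array([.554,-.0175,0])
for n,x,y,z in[('down',0,73,.205),('q.2',0,79.6,.2108),('nose',0,52,.172),('hub',0,0,.175)]: print(n,proj(d,H+1e-3*(x*X+y*Y)+[0,0,z]).round(1))
for a in (245,250,255): print(a,proj(d,H+.05*np.array([np.cos(np.radians(a)),np.sin(np.radians(a)),0])+[0,0,.221]).round())
p=proj(d,H+.073*Y+[0,0,.205]).round().astype(int)
g=d['frame'].mean(2); print('col',p[0],[(v,int(g[v,p[0]-6:p[0]+7].mean())) for v in range(p[1]-40,p[1]+40,2)])
```

```text
[0.5421829  0.01080251 0.30236338] [-0.07649292 -0.4655395   0.60632922]
down [342.6 167.6]
q.2 [343.3 157.6]
nose [339.5 192.9]
hub [338.8 261.3]
245 [318. 348.]
250 [324. 349.]
255 [330. 350.]
col 343 [(128, 126), (130, 126), (132, 127), (134, 127), (136, 127), (138, 126), (140, 126), (142, 126), (144, 126), (146, 126), (148, 121), (150, 103), (152, 86), (154, 86), (156, 76), (158, 79), (160, 94), (162, 106), (164, 112), (166, 101), (168, 102), (170, 102), (172, 92), (174, 80), (176, 75), (178, 67), (180, 62), (182, 87), (184, 97), (186, 97), (188, 96), (190, 96), (192, 97), (194, 93), (196, 107), (198, 135), (200, 137), (202, 137), (204, 137), (206, 137)]
```

Emit:
step_arm(
  hand=[130,130,130,130,130,130,130,130,130],
  travel=[
    [-3,-40,0],
    [-2,-35,-10],
    [0,0,-30],
    [0,0,-25],
    [0,0,-20],
    [0,0,-12],
    [0,0,-8],
    [0,0,0],
    [0,0,0],
  ],
  yaw=[0,0,0,0,0,0,0,0,0],
)

```text
clock: 30.28
eef_pos: [0.538, -0.0646, 0.1996]
orientation: [-1.571, -0.002, -0.115]
contact_force: [-0.5, 0.1, 0.0]
gripper_width: 0.0419
```

Emit:
step_arm(
  hand=[170,195,210,225,225,225],
  travel=[
    [0,0,0],
    [0,0,0],
    [0,0,0],
    [0,0,0],
    [0,0,0],
    [0,0,0],
  ],
  yaw=[0,0,0,0,0,0],
  grip_force=30,
)

```text
clock: 31.02
eef_pos: [0.5369, -0.0647, 0.1993]
orientation: [-1.571, 0.001, -0.115]
contact_force: [-4.9, -0.7, 4.8]
gripper_width: 0.0163
```

Run:
```python
import numpy as np
a=np.radians(np.arange(249,300,2)); p=50*np.c_[np.cos(a),np.sin(a)]
for q,x,dd in zip(np.degrees(a)[1:],p[1:]+[554,-17.5],np.diff(p,axis=0)): print(q.round(),x.round(1),dd.round(2))
```

```text
251.0 [537.7 -64.8] [ 1.64 -0.6 ]
253.0 [539.4 -65.3] [ 1.66 -0.54]
255.0 [541.1 -65.8] [ 1.68 -0.48]
257.0 [542.8 -66.2] [ 1.69 -0.42]
259.0 [544.5 -66.6] [ 1.71 -0.36]
261.0 [546.2 -66.9] [ 1.72 -0.3 ]
263.0 [547.9 -67.1] [ 1.73 -0.24]
265.0 [549.6 -67.3] [ 1.74 -0.18]
267.0 [551.4 -67.4] [ 1.74 -0.12]
269.0 [553.1 -67.5] [ 1.74 -0.06]
271.0 [554.9 -67.5] [1.75 0.  ]
273.0 [556.6 -67.4] [1.74 0.06]
275.0 [558.4 -67.3] [1.74 0.12]
277.0 [560.1 -67.1] [1.74 0.18]
279.0 [561.8 -66.9] [1.73 0.24]
281.0 [563.5 -66.6] [1.72 0.3 ]
283.0 [565.2 -66.2] [1.71 0.36]
285.0 [566.9 -65.8] [1.69 0.42]
287.0 [568.6 -65.3] [1.68 0.48]
289.0 [570.3 -64.8] [1.66 0.54]
291.0 [571.9 -64.2] [1.64 0.6 ]
293.0 [573.5 -63.5] [1.62 0.65]
295.0 [575.1 -62.8] [1.59 0.71]
297.0 [576.7 -62.1] [1.57 0.77]
299.0 [578.2 -61.2] [1.54 0.82]
```

Knob gripped at about 250°. Advance to about 257°, then small steps.

Emit:
step_arm(
  hand=[225,225,225,225,225],
  travel=[
    [1.6,-0.3,0],
    [1.7,-0.3,0],
    [1.7,-0.4,0],
    [1.7,-0.3,0],
    [0,0,0],
  ],
  yaw=[0,0,0,0,0],
)

```text
clock: 31.65
eef_pos: [0.541, -0.0664, 0.1993]
orientation: [-1.573, 0.007, -0.114]
contact_force: [-10.3, -1.2, 8.9]
gripper_width: 0.016
```

Emit:
step_arm(
  hand=[225,225,225,225,225],
  travel=[
    [0.8,-0.1,0],
    [0.8,-0.1,0],
    [0.8,-0.1,0],
    [0.8,-0.1,0],
    [0,0,0],
  ],
  yaw=[0,0,0,0,0],
)

```text
clock: 32.28
eef_pos: [0.5435, -0.0674, 0.1992]
orientation: [-1.574, 0.008, -0.114]
contact_force: [-12.6, -3.9, 10.2]
gripper_width: 0.0161
```

Emit:
step_arm(
  hand=[225,225,225],
  travel=[
    [0,0.8,0.5],
    [0,0.7,0.5],
    [0,0,0],
  ],
  yaw=[0,0,0],
)

```text
clock: 32.65
eef_pos: [0.5435, -0.0674, 0.1993]
orientation: [-1.577, 0.008, -0.113]
contact_force: [-11.0, -8.0, 5.6]
gripper_width: 0.0161
```

Emit:
step_arm(
  hand=[225,225,225],
  travel=[
    [0.6,0,0.5],
    [0.6,0,0.5],
    [0,0,0],
  ],
  yaw=[0,0,0],
)

```text
clock: 33.02
eef_pos: [0.5434, -0.0674, 0.1994]
orientation: [-1.577, 0.012, -0.113]
contact_force: [-12.0, -8.8, 2.9]
gripper_width: 0.0162
```

Emit:
step_arm(
  hand=[225,225,225,225],
  travel=[
    [0,-0.8,0],
    [0,-0.8,0],
    [0,-0.8,0],
    [0,0,0],
  ],
  yaw=[0,0,0,0],
)

```text
clock: 33.52
eef_pos: [0.5445, -0.068, 0.1993]
orientation: [-1.573, 0.01, -0.114]
contact_force: [-8.7, -2.6, 0.7]
gripper_width: 0.0163
```

Emit:
step_arm(
  hand=[225,225],
  travel=[
    [0,-0.6,0],
    [0,0,0],
  ],
  yaw=[0,0],
)

```text
clock: 33.78
eef_pos: [0.5446, -0.068, 0.1994]
orientation: [-1.572, 0.01, -0.114]
contact_force: [-9.3, -2.1, 1.2]
gripper_width: 0.0161
```

Emit:
step_arm(
  hand=[225,225,225,225],
  travel=[
    [0.6,-0.1,0],
    [0.6,-0.1,0],
    [0.6,-0.1,0],
    [0,0,0],
  ],
  yaw=[0,0,0,0],
)

```text
clock: 34.28
eef_pos: [0.5465, -0.0687, 0.1993]
orientation: [-1.573, 0.01, -0.114]
contact_force: [-9.8, -2.6, 0.8]
gripper_width: 0.0161
```

Emit:
step_arm(
  hand=[225,225,225,225],
  travel=[
    [0.6,-0.1,0],
    [0.6,-0.1,0],
    [0.6,-0.1,0],
    [0,0,0],
  ],
  yaw=[0,0,0,0],
)

```text
clock: 34.78
eef_pos: [0.5483, -0.0693, 0.1993]
orientation: [-1.574, 0.009, -0.114]
contact_force: [-9.2, -2.7, 0.2]
gripper_width: 0.0164
```

Emit:
step_arm(
  hand=[225,225,225,225],
  travel=[
    [0.6,-0.1,0],
    [0.6,-0.1,0],
    [0.6,-0.1,0],
    [0,0,0],
  ],
  yaw=[0,0,0,0],
)

```text
clock: 35.28
eef_pos: [0.5485, -0.0693, 0.1993]
orientation: [-1.573, 0.013, -0.114]
contact_force: [-13.6, -2.6, 3.2]
gripper_width: 0.0163
```

Emit:
step_arm(
  hand=[225,225,225],
  travel=[
    [0.5,-0.1,0],
    [0.5,-0.1,0],
    [0,0,0],
  ],
  yaw=[0,0,0],
)

```text
clock: 35.65
eef_pos: [0.5486, -0.0693, 0.1993]
orientation: [-1.573, 0.015, -0.114]
contact_force: [-13.9, -1.6, 4.9]
gripper_width: 0.0162
```

Emit:
step_arm(
  hand=[225,225,225],
  travel=[
    [0.5,0,0],
    [0.5,0,0],
    [0,0,0],
  ],
  yaw=[0,0,0],
)

```text
clock: 36.02
eef_pos: [0.5486, -0.0693, 0.1993]
orientation: [-1.574, 0.017, -0.114]
contact_force: [-17.2, -2.2, 6.1]
gripper_width: 0.0166
```

Emit:
step_arm(
  hand=[225,225,225,225],
  travel=[
    [-0.6,0,0],
    [-0.2,0,0],
    [0,0,0],
    [0,0,0],
  ],
  yaw=[0,0,0,0],
)

```text
clock: 36.52
eef_pos: [0.5486, -0.0693, 0.1993]
orientation: [-1.573, 0.016, -0.114]
contact_force: [-15.0, -2.6, 5.3]
gripper_width: 0.016
```

Run:
```python
from h import *
d=snap('wrist'); e=snap('scene'); s=r.state(); print(s['eef_pos'],s['contact_force'])
a=cv2.resize(cv2.convertScaleAbs(d['frame'][0:300,200:450],alpha=1.6),(420,504),interpolation=cv2.INTER_CUBIC)
b=cv2.resize(cv2.convertScaleAbs(e['frame'][185:270,280:343],alpha=1.6),(373,504),interpolation=cv2.INTER_CUBIC)
save('w9.png',np.hstack([a,b]))
X=np.array([.993,-.115,0]);Y=np.array([.115,.993,0]);H=np.array([.554,-.0175,0])
for n,y,z in[('down',73,.205),('nose end',52,.172),('q.2',79.6,.2108)]:
  P=H+1e-3*y*Y+[0,0,z]; print(n,((proj(d,P)-[200,0])*1.68).round(),((proj(e,P)-[280,185])*5.93+[420,0]).round())
```

```text
[ 0.54857571 -0.06934837  0.19927486] [-15.24009173  -2.99082495   5.37051284]
down [197. -64.] [683.  80.]
nose end [199.  78.] [653. 152.]
q.2 [ 197. -112.] [692.  65.]
```

View pics/w9.png

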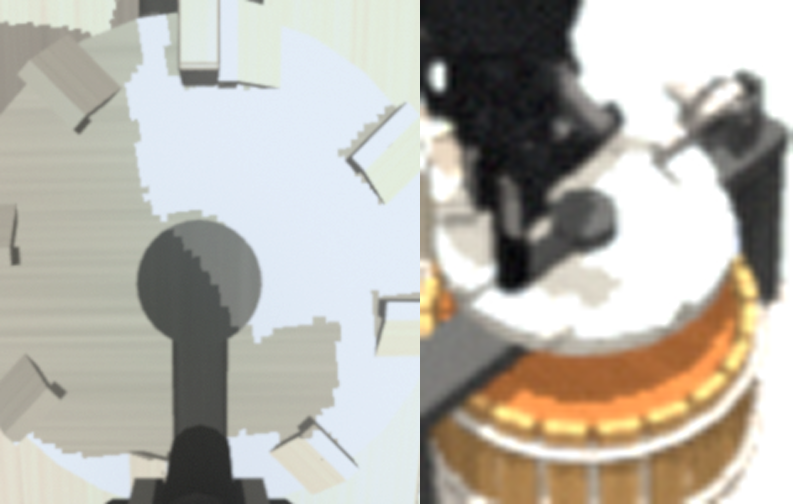

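Emit:
step_arm(
  hand=[225,225,225,225,225,210,195,170,130,130],
  travel=[
    [-1,0,0],
    [-1,0,0],
    [-1,0,0],
    [-1,0,0],
    [0,0,0],
    [0,0,0],
    [0,0,0],
    [0,0,0],
    [0,0,0],
    [0,0,0],
  ],
  yaw=[0,0,0,0,0,0,0,0,0,0],
)

```text
clock: 37.88
eef_pos: [0.5519, -0.0688, 0.2012]
orientation: [-1.571, -0.002, -0.115]
contact_force: [-0.5, 0.9, -0.3]
gripper_width: 0.0416
```

Emit:
step_arm(
  hand=[130,130,130,130,130,130,130],
  travel=[
    [0,0,20],
    [0,0,40],
    [0,0,40],
    [-5,45,8],
    [0,40,0],
    [0,0,0],
    [0,0,0],
  ],
  yaw=[0,0,0,0,0,0,0],
)

```text
clock: 38.75
eef_pos: [0.5464, 0.0158, 0.3089]
orientation: [-1.571, -0.0, -0.115]
contact_force: [0.3, -0.6, 0.4]
gripper_width: 0.0418
```

Run:
```python
from h import *
d=snap('wrist'); s=r.state(); print(s['eef_pos'],s['contact_force'])
X=np.array([.993,-.115,0]);Y=np.array([.115,.993,0]);H=np.array([.554,-.0175,0])
p=proj(d,H+.073*Y+[0,0,.205]); print('down',p.round(1)); p=p.round().astype(int)
g=d['frame'].mean(2); print([(v,int(g[v,p[0]-6:p[0]+7].mean())) for v in range(p[1]-24,p[1]+40,2)])
for a in (255,262,265,270,275):
  u,v=proj(d,H+.05*np.array([np.cos(np.radians(a)),np.sin(np.radians(a)),0])+[0,0,.221]); print(a,round(u),round(v))
u,v=int(u),int(v); print([(c,int(g[v-4:v,c].mean())) for c in range(u-50,u+30,3)])
```

```text
[0.54635525 0.01544775 0.30881772] [ 0.99048791 -1.10109415 -0.22029178]
down [335.8 175.3]
[(151, 99), (153, 92), (155, 86), (157, 85), (159, 85), (161, 85), (163, 83), (165, 67), (167, 76), (169, 85), (171, 82), (173, 84), (175, 88), (177, 91), (179, 86), (181, 81), (183, 76), (185, 69), (187, 63), (189, 84), (191, 95), (193, 95), (195, 95), (197, 99), (199, 119), (201, 122), (203, 130), (205, 136), (207, 136), (209, 136), (211, 136), (213, 136)]
255 324 352
262 333 353
265 337 353
270 343 353
275 349 352
[(298, 133), (301, 132), (304, 132), (307, 132), (310, 126), (313, 57), (316, 64), (319, 65), (322, 49), (325, 37), (328, 42), (331, 44), (334, 45), (337, 46), (340, 45), (343, 41), (346, 41), (349, 57), (352, 79), (355, 83), (358, 97), (361, 118), (364, 129), (367, 131), (370, 132), (373, 115), (376, 26)]
```

```bash
python3 -c "
from rig import r
print(r.job_done())"
```

```text
the job is handed in; nothing more can be done
None
```

The job is done and handed in at about 39 s, though `job_done()` gives no verdict.

**What I did**
- I threw the pawl over onto its stop and turned the wheel back about 82° in two grips of the crank knob.
- I laid the pawl into a gap between the teeth, then turned the wheel gently on back until it stopped hard.
- I backed off, held about 15 N at the knob for half a second, relaxed the force and let go.

**Last checks**
- **Wheel:** the crank knob stands at about 264° against 167° at the start, so the wheel is about 97° back, inside the 60–150° range.
- **Pawl:** its roller sits within about 1 px of where it should be when the pawl is fully down. The last close-up, taken just before I let go, showed a tooth lying against the nose.
- **Arm:** the hand is clear, about 0.1 m up, with only 1 N or so of sensor noise. I did not measure the other kitchen things afterwards, but the hand stayed well clear of them.

**What disagreed or went wrong**
- **Fingertips:** they stand roughly 30 mm less far ahead of the TCP than the notes say. My first grasp at the pawl knob therefore closed above it; I measured the tips from the pictures and regripped.
- **First crank grip:** it slipped towards the edge of the pads at about 63°, so I regripped with the jaws along the push.
- **Seating force:** it peaked at about 17 N at the knob for a moment, above the 11–14 N advised but under the 18 N limit. I did not measure the force between tooth and pawl directly; I estimate about 10 N at that peak.

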